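# Feel whether the disc case is latched, free it and hold its lid up

## Task

A colleague needs a disc from the grey steel case: before you touch its toggle, tug the lid up by its pull bar to feel whether the hidden catch has it. If it is caught, let the lid down and throw the toggle over to its other side; then lift the lid by the pull bar to about 45 degrees and finish while still holding it there, steady and with the fingers on the bar, since it falls shut when let go. Leave the tools and parts round the case where they are.

Things in the scene. Friction and masses are not known exactly. Their poses are not given: they have to be found in the camera images.
- disc_case: Grey sheet-steel case for discs, bolted down: 150 mm deep (x), 260 wide (y), 87 high with lid shut; turned up to 0.3 rad. Origin: centre of its underside; x to the hinge side at the back, y to the left as seen from the front, z up. A dark latch housing (52 mm deep, 84 wide, 76 high) stands at its front right, centred 103 mm before and 75 mm right of the origin, and hides the catch.
- lid (a joint): Lid angle in rad: 0 shut, limit 1.35; hinge along the back rim, parallel to the case's y. The lid takes 2 to 4 N at the pull and falls shut from any angle when let go. A caught lid has play: it rises about 0.05 rad (10 mm at the pull), then stops hard. A free lid goes on rising with only its weight.
- lid_pull (a point): Middle of the lid's pull: round steel bar 10 mm thick along the case's y, 84 mm free between its arms, 40 mm of air between it and the lid's front edge. With the lid shut it is 128 mm before and 55 mm left of the case's origin, 87 mm above the bench. It turns with the lid, 203 mm from the hinge line; being round it can turn between fingers that stay vertical.
- lid_hinge (a point): Point on the lid's hinge line straight behind the pull, 87 mm above the bench.
- toggle (a joint): Lean of the latch toggle in rad: +0.5 fully right (case -y), -0.5 fully left. Past the middle it falls to that end and stays. Needs under 1 N at the ball with the lid shut; jams while a caught lid is pulled. Thrown to its other end it frees a caught lid, but catches a free one. Reversible: at either lean the lid may be caught or free; not seen or read, only felt at the lid.
- toggle_ball (a point): Centre of the 22 mm steel ball on top of the toggle's 8 mm stem, 50 mm above its pivot. At either end the ball is 128 mm above the bench and 24 mm to the side of the pivot. Can be pushed sideways or pinched from above.
- toggle_pivot (a point): Pivot of the toggle, fixed on the housing: 113 mm before and 75 mm right of the case's origin, 84 mm above the bench; its axis lies along the case's x.
- guard_edge (a point): Point 0.3 m above the bench on the free upright edge of the clear guard sheet. The fixed sheet, 6 mm thick, stands upright across the gap between robot and bench at x = 0.33 m, from this edge 173 mm to the right (world -y), from 0.05 to 1.3 m above the bench. The arm starts behind it: draw in, swing left and pass to the left of this edge; a rail 47 mm high runs along below.
- paste_tin: Bystander: round tin with a dark green lid, 67 mm across, 37 mm high. Origin at the centre of its underside.
- v_block: Bystander: grey steel V block, 45 x 50 x 40 mm. Origin at the centre of its underside.
- wrench: Bystander: flat combination spanner, 217 mm long, 10 mm thick, lying across the front of the bench. Origin at the centre of its underside.
- casting: Bystander: small grey cover casting, 65 x 91 x 28 mm. Origin at the centre of its underside.
- deburrer: Bystander: thin deburring tool with a straight handle, 173 mm long. Origin at the centre of its underside.
- stone: Bystander: two-layer dressing stone, 24 x 100 x 22 mm. Origin at the centre of its underside.
- brush: Bystander: flat swarf brush, 229 mm long, 12 mm thick, lying behind the case. Origin at the centre of its underside.

How it is judged:
On the way, in this order (a step that is already met when the one before it is completed fails the run):
1. the lid is tugged up by its play or more, the toggle not yet touched (ball within 10 mm of its start) (value of joint lid above 0.012 rad and distance of toggle_ball from where it was at the start of the episode below 0.01 m and contact force between the fingers and lid above 0.5 N).
2. the lid is lifted clear of the catch (over 0.2 rad) (value of joint lid above 0.2 rad and contact force between the fingers and lid above 0.5 N).
At the end, for the whole second after the job is handed in: The lid stands between 0.6 and 1.0 rad (34 to 57 degrees), moving at less than 0.08 rad/s, carried by the fingers (over 0.5 N) at the pull bar (grasp point within 60 mm of its middle) and propped by none of the loose things (value of joint lid between 0.6 and 1 rad and velocity of joint lid between -0.08 and 0.08 rad/s and contact force between the fingers and lid above 0.5 N and distance between the grasp point and lid_pull below 0.06 m and contact force between lid and paste_tin below 0.1 N and contact force between lid and v_block below 0.1 N and contact force between lid and wrench below 0.1 N and contact force between lid and casting below 0.1 N and contact force between lid and deburrer below 0.1 N and contact force between lid and stone below 0.1 N and contact force between lid and brush below 0.1 N); the arm keeps its last pose, push and grip.
It fails at once if a bystander is pushed more than 30 mm from its place (distance of any of paste_tin, v_block, wrench, casting, deburrer, stone, brush from where it was at the start of the episode above 0.03 m).
It also fails if it takes over 61 s, if anything falls off the work surface, if the arm or the gripper's body presses on something with over 40 N, if the wrist force passes 120 N, or if a joint passes its speed limit or range.

## Robot

A 6-joint arm with a two-finger parallel gripper is mounted at the origin on a cart in front of the work surface, level with it; the furniture and walls round the work are solid. World frame = base frame: x ahead of the robot, y to its left, z up, the work surface at z = 0. Lengths are in m, angles in rad, forces in N, time in s.
With the tool pointing down it reaches from about 0.35 to 0.85 m from the base axis. Payload 8.1 kg.
Tool frame: the origin (TCP) lies at the very end of the fingers, on their centre line; the grasp point (between the pads) lies 19 mm behind it (pinch_z is the distance from the TCP to the grasp point, in m); z points along the fingers, y is the direction in which the jaws open and shut (so a half turn about z gives the same grasp; the last joint's range is limited). The gripper opens to 93 mm and grips with 3 to 60 N. Pads are 15 mm wide; open, the fingers measure 128 mm over their backs; the gripper's body (75 mm by 188 mm) begins 65 mm behind the grasp point.
Start: joints at [1.071, 0.13, 1.488, -0, 1.523, -0.085], TCP at [0.242, 0.549, 0.219] pointing down, gripper open.
Joint ranges: [-2.96, 2.96], [-0.89, 2.26], [0.02, 2.5], [-1.34, 4.48], [0, 2.73], [-2.66, 2.66]. Speed limits (rad/s): [2.39, 2.39, 2.79, 3.14, 3.14, 3.14].

## Interface

Orientations are given as a rotation vector (axis times angle).
In Python, from plant import * gives the robot as it stands.
- The arm moves only by the tool move_arm, never from a script. Its argument "series" is a list of rows, each a list of 7 numbers: the shift along the tool's x, y, z each as a share of 10 cm, from -1 to 1, then the turn, a rotation vector about the tool's x, y, z each as a share of 180 degrees, from -1 to 1, then the opening, from -1 (shut) to 1 (fully open). In form: [[dx, dy, dz, rx, ry, rz, jaw], ...]. A call has 1 to 8 rows; each row is the pose to reach, as a shift and turn from the pose commanded when the call began, along the tool's axes at that moment, turning the shorter way round; what a row does not reach only later rows make up. A row lasts 1/10 s, in which the tool goes at most 50 mm and 8.59 degrees, less where a joint would pass 70% of its speed; a pose out of reach is approached as far as the arm can. A call with a number of a shift or a turn outside -1 to 1 is refused whole. A call with a gripper value outside its range is refused whole. The fingers move at their own pace and stop on an object; "squeeze" is the grip in N (left out, the last holds). Time passes only in rows, so rows that repeat a pose let the fingers close. It gives the time, the measured TCP pose, the force and the opening at its end, in the units of the state.
- read_state(): the state, without advancing time (a new reading comes with each control period).
- read_camera(name): name is "side" or "top" or "wrist"; returns a dict with "frame" (480x640x3 uint8, red, green, blue), "K" (3x3 intrinsics, pixels), "k1" (the pictures are not rectified: a ray, as slopes to the right and down, at radius r is drawn at 1 + k1 r^2 times it, then the intrinsics apply), "rvec" (rotation vector, rad) and "tvec" (3), from world to camera coordinates, as OpenCV has them. Camera axes: x right, y down, z forward; pixel columns grow to the right and rows downward; lengths in m; the calibration is good to about 2 mm. A picture is of the moment at which its call begins. There is no depth.
- close_job(): hands the job in, once; it reports no verdict.
The state is a dict: "t": time; "q": joint angles; "dq": joint speeds; "joint_torque": joint torques, N m; "tool_pos": TCP position; "orientation": TCP orientation; "force": force on the tool from outside, world axes, zero at the start; "wrist_torque": the same for the moment, N m; "opening": finger opening in m.
Only numpy, scipy, OpenCV 4.12 (cv2) and the standard library are available. Lean on these libraries where they do the work, as an engineer would, in place of code of your own. Each camera call takes 0.05 s, during which the arm holds its last target.

## Working session

There is one attempt and no reset: what is moved stays moved. The work goes in short steps, Python scripts to look and compute and a tool call to move; the robot and the scene stay as the last step left them, time stands still between calls to the robot, and variables do not carry over. Pictures are saved under pics/ and viewed, and the job is handed in when it is done.

Besides the shell and the picture viewer there is one more tool, called after "Request:" in YAML: its name, and indented under it one key for each argument. move_arm: Moves the arm, as the interface text tells. Shift numbers are shares of 10 cm and turn numbers shares of 180 degrees, none past 1 either way. Its arguments: {"type":"object","properties":{"series":{"type":"array","items":{"type":"array","items":{"type":"number"}}},"squeeze":{"type":"number"}},"required":["series"]}

```bash
ls; mkdir -p pics
python3 - <<'E'
from plant import *
import cv2
print(read_state())
for n in ["side","top","wrist"]:
    c=read_camera(n); cv2.imwrite(f"pics/{n}0.png",c["frame"][:,:,::-1]); print(n,c["K"],c["k1"],c["rvec"],c["tvec"])
    import pickle; pickle.dump(c,open(f"{n}0.pkl","wb"))
E
```

```text
pics
{'t': 0.0, 'q': array([ 1.07061711e+00,  1.31104286e-01,  1.48925385e+00, -2.24280864e-05,
        1.52299182e+00, -8.54033847e-02]), 'dq': array([-0.00132011, -0.00123415,  0.00045942,  0.00019854, -0.00106886,
        0.00071358]), 'joint_torque': array([-3.89187786e-03, -5.59870148e+01, -4.91736925e+01,  7.64024374e-02,
        3.63318343e-02, -1.75458608e-04]), 'tool_pos': array([0.24151402, 0.54864201, 0.21763538]), 'orientation': array([-6.46766122e-01, -3.07379881e+00,  2.65262177e-03]), 'force': array([ 0.0368078 ,  0.24735628, -0.07792125]), 'wrist_torque': array([ 0.02948657, -0.03821564, -0.0074345 ]), 'opening': 0.09278668230320435}
side [[506.49223118   0.         307.75526953]
 [  0.         506.49223118 243.31485746]
 [  0.           0.           1.        ]] -0.1063375494266938 [ 1.98067138 -0.05238773  0.06534179] [-0.53943378  0.15619762  1.49099449]
top [[619.10768874   0.         312.39125276]
 [  0.         619.10768874 234.35285651]
 [  0.           0.           1.        ]] 0.014513107050911474 [ 2.13860596 -2.11888824  0.1635564 ] [-0.0247391   0.55625663  1.4555768 ]
wrist [[345.47571883   0.         319.62026677]
 [  0.         345.47571883 237.61977043]
 [  0.           0.           1.        ]] -0.0017872239573413363 [-2.41759659 -1.57370706 -0.23023097] [-0.59925634 -0.03263485  0.39218773]
```

View pics/side0.png

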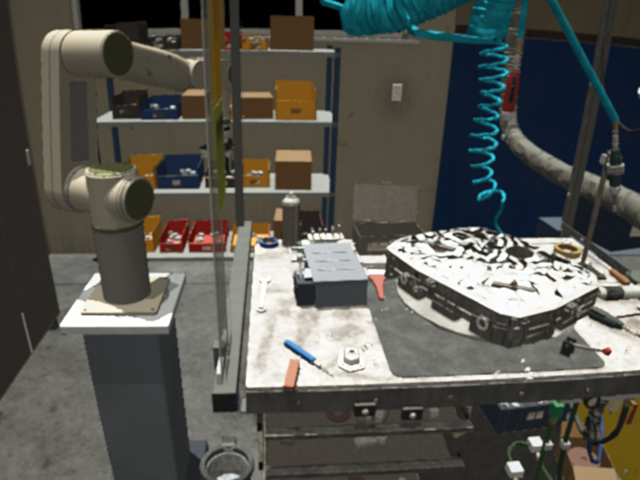

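View pics/top0.png

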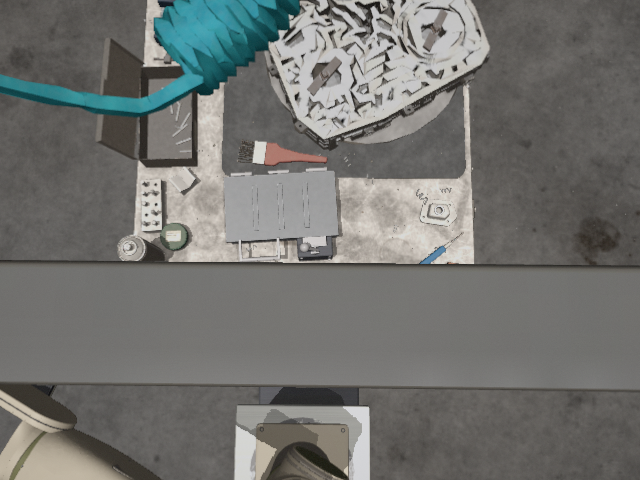

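View pics/wrist0.png

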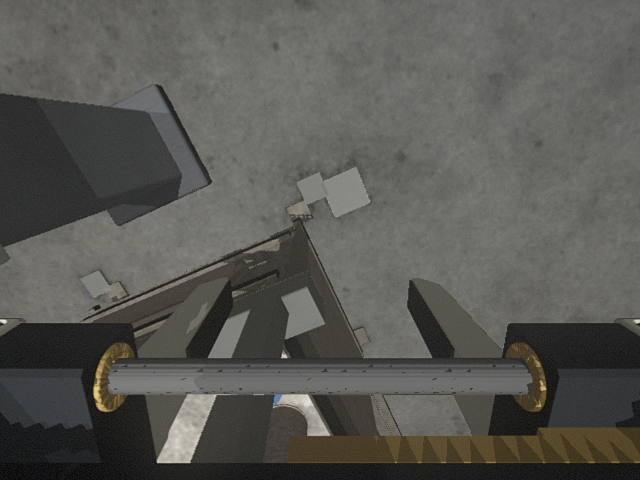

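The side view shows the case at about (330,275) and the top view shows it at about (282,210), partly cut off by an overhead beam. I'll enlarge both.

```bash
python3 - <<'E'
import cv2
t=cv2.imread("pics/top0.png"); s=cv2.imread("pics/side0.png")
cv2.imwrite("pics/t1.png",cv2.resize(t[160:268,210:350],None,fx=5.5,fy=5.5,interpolation=cv2.INTER_CUBIC))
cv2.imwrite("pics/s1.png",cv2.resize(s[220:320,240:380],None,fx=5.5,fy=5.5,interpolation=cv2.INTER_CUBIC))
cv2.imwrite("pics/s2.png",cv2.resize(s[0:420,190:290],None,fx=1.4,fy=1.4))
E
cat > h.py <<'E'
import numpy as np,cv2,pickle
def load(n): return pickle.load(open(n+".pkl","rb"))
def ray(c,u,v):
    K=c["K"]; xd=(u-K[0,2])/K[0,0]; yd=(v-K[1,2])/K[1,1]
    x,y=xd,yd
    for _ in range(20):
        f=1+c["k1"]*(x*x+y*y); x,y=xd/f,yd/f
    R=cv2.Rodrigues(np.array(c["rvec"]))[0]; t=np.array(c["tvec"])
    return -R.T@t, R.T@np.array([x,y,1.])
def onz(c,u,v,z):
    o,d=ray(c,u,v); return o+d*(z-o[2])/d[2]
def onx(c,u,v,x):
    o,d=ray(c,u,v); return o+d*(x-o[0])/d[0]
def proj(c,P):
    P=np.atleast_2d(P); d=np.array([c["k1"],0,0,0,0.])
    return cv2.projectPoints(P.astype(float),np.array(c["rvec"]),np.array(c["tvec"]),c["K"],d)[0][:,0]
E
```

```text
(no output)
```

View pics/t1.png

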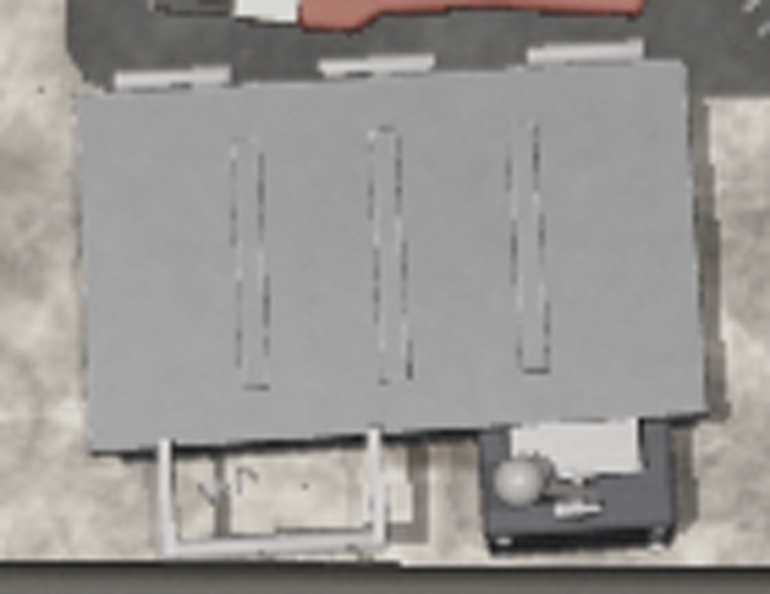

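View pics/s1.png

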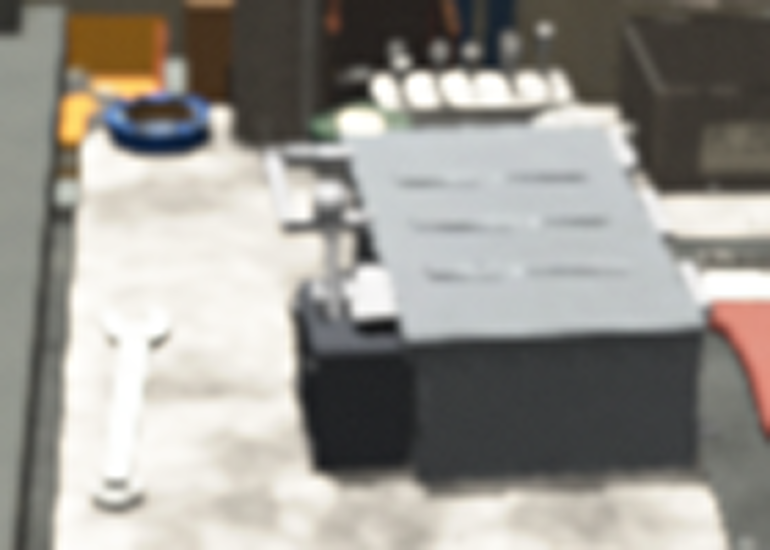

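View pics/s2.png

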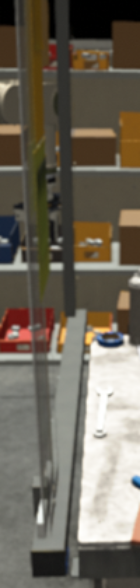

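Crop t1: lid corners (78,95), (688,62), (707,412), (92,452); pull bar from (165,550) to (382,540); toggle ball (520,482), leaning left. The wrench lies in front of the case, in side view.

Run:
```python
from h import *
t=load("top0"); s=load("side0")
f=lambda u,v:(210+(u+.5)/5.5-.5,160+(v+.5)/5.5-.5)
g=lambda u,v:(240+(u+.5)/5.5-.5,220+(v+.5)/5.5-.5)
C=[onz(t,*f(*p),.087) for p in [(78,95),(688,62),(707,412),(92,452)]]
C=np.array(C); print(C.round(4)); print([np.linalg.norm(C[i]-C[(i+1)%4]).round(4) for i in range(4)])
l=[onz(t,*f(*p),.087) for p in [(165,551),(382,541)]]; print("pull",np.round(l,4),np.mean(l,0))
m=C.mean(0); e=(C[0]+C[3]-C[1]-C[2]); yaw=np.arctan2(-e[0],e[1]); print(yaw,m)
# case origin by known points
def case(o,y,P): c,s_=np.cos(y),np.sin(y); return np.array([o[0]+c*P[0]-s_*P[1],o[1]+s_*P[0]+c*P[1],P[2]])
print("ball",onz(t,*f(520,482),.128), "side ball", onz(s,*g(330,195),.128))
# lines tri
def tri(a,b):
    A=[];B=[]
    o1,d1=a;o2,d2=b;M=np.stack([d1,-d2],1);x=np.linalg.lstsq(M,o2-o1,rcond=None)[0];p,q=o1+x[0]*d1,o2+x[1]*d2
    return (p+q)/2,np.linalg.norm(p-q)
print("tri ball",tri(ray(t,*f(520,482)),ray(s,*g(330,195))))
print("tri lid BR",tri(ray(t,*f(707,412)),ray(s,*g(412,338))),"BRback",tri(ray(t,*f(688,62)),ray(s,*g(703,330))))
print("side lid corners",[onz(s,*g(*p),.087).round(4) for p in [(412,338),(703,330),(605,125),(350,140)]])
for k in [(0,0)]:
  o=m
  for P in [(-.128,.055,.087),(-.113,-.075,.084),(-.113,-.075+.024,.128)]:
    w=case(o,yaw,P);print(P,w,proj(t,w),proj(s,w))
# wrench
print("wrench",[onz(s,*g(*p),.005).round(4) for p in [(135,325),(118,495)]])
```

```text
[[ 0.6877  0.1939  0.087 ]
 [ 0.7045 -0.072   0.087 ]
 [ 0.5498 -0.0809  0.087 ]
 [ 0.5302  0.1826  0.087 ]]
[np.float64(0.2665), np.float64(0.155), np.float64(0.2642), np.float64(0.1579)]
pull [[0.4878 0.15   0.087 ]
 [0.4929 0.0575 0.087 ]] [0.49030396 0.1037398  0.087     ]
0.06845359140958518 [0.61804753 0.05591143 0.087     ]
ball [ 0.51277103 -0.00216648  0.128     ] side ball [0.51426671 0.00278775 0.128     ]
tri ball (array([ 0.51321629, -0.00221706,  0.13020738]), np.float64(0.001520282225472528))
tri lid BR (array([ 0.55122822, -0.08089924,  0.08573064]), np.float64(0.002459623349910342)) BRback (array([ 0.70497252, -0.07207918,  0.0838143 ]), np.float64(0.0007339717346838711))
side lid corners [array([ 0.5523, -0.0829,  0.087 ]), array([ 0.7033, -0.0783,  0.087 ]), array([0.6905, 0.1881, 0.087 ]), array([0.5354, 0.1683, 0.087 ])]
(-0.128, 0.055, 0.087) [0.4865853 0.1020274 0.087    ] [[260.00839341 260.4442753 ]] [[288.88701121 253.67983338]]
(-0.113, -0.075, 0.084) [ 0.51044219 -0.02664214  0.084     ] [[314.99455112 251.00580573]] [[298.5745475  273.07931296]]
(-0.113, -0.051, 0.128) [ 0.50880059 -0.00269835  0.128     ] [[304.34754613 248.9502852 ]] [[297.81356352 255.85361522]]
wrench [array([0.4084, 0.0923, 0.005 ]), array([ 0.4017, -0.0967,  0.005 ])]
```

Run:
```python
from h import *
t=load("top0"); s=load("side0")
for y in np.arange(-.5,1.0,.1): print(round(y,2),[proj(s,(.33,y,z))[0].round(0) for z in (.05,.3,.8,1.3)],proj(t,(.33,y,.3))[0].round(0),proj(t,(.33,y,1.3))[0].round(0))
im=cv2.imread("pics/side0.png"); cv2.imwrite("pics/s3.png",cv2.resize(im[0:420,180:300],None,fx=1.43*3,fy=1.43,interpolation=cv2.INTER_CUBIC))
t0=cv2.imread("pics/top0.png"); 
o,d=ray(t,0,0);print(o, "side",ray(s,0,0)[0])
```

```text
-0.5 [array([223., 392.]), array([216., 286.]), array([202.,  -9.]), array([ 205., -336.])] [557. 330.] [1689.  293.]
-0.4 [array([227., 362.]), array([221., 262.]), array([210.,  -5.]), array([ 210., -312.])] [505. 329.] [1360.  289.]
-0.3 [array([230., 337.]), array([225., 243.]), array([216.,  -2.]), array([ 214., -287.])] [453. 328.] [1053.  285.]
-0.2 [array([233., 316.]), array([228., 226.]), array([221.,   1.]), array([ 219., -263.])] [402. 328.] [763. 282.]
-0.1 [array([235., 297.]), array([231., 212.]), array([225.,   3.]), array([ 223., -241.])] [351. 327.] [484. 279.]
-0.0 [array([237., 280.]), array([234., 199.]), array([228.,   5.]), array([ 226., -222.])] [300. 327.] [212. 277.]
0.1 [array([239., 265.]), array([236., 189.]), array([231.,   6.]), array([ 229., -205.])] [249. 326.] [-59. 275.]
0.2 [array([241., 252.]), array([238., 179.]), array([234.,   7.]), array([ 232., -190.])] [198. 326.] [-333.  273.]
0.3 [array([242., 240.]), array([240., 171.]), array([236.,   9.]), array([ 235., -176.])] [147. 325.] [-613.  271.]
0.4 [array([244., 229.]), array([242., 163.]), array([238.,  10.]), array([ 237., -164.])] [ 96. 325.] [-905.  269.]
0.5 [array([245., 220.]), array([243., 156.]), array([240.,  11.]), array([ 239., -154.])] [ 45. 324.] [-1210.   267.]
0.6 [array([246., 211.]), array([245., 150.]), array([242.,  11.]), array([ 240., -144.])] [ -5. 324.] [-1532.   266.]
0.7 [array([247., 203.]), array([246., 144.]), array([243.,  12.]), array([ 242., -136.])] [-56. 324.] [-1875.   264.]
0.8 [array([248., 195.]), array([247., 139.]), array([245.,  13.]), array([ 243., -128.])] [-107.  323.] [-2240.   262.]
0.9 [array([249., 189.]), array([248., 134.]), array([246.,  14.]), array([ 245., -121.])] [-158.  323.] [-2632.   261.]
[ 0.30806838 -0.04005392  1.527163  ] side [ 0.43428687 -1.33729531  0.74932453]
```

View pics/s3.png

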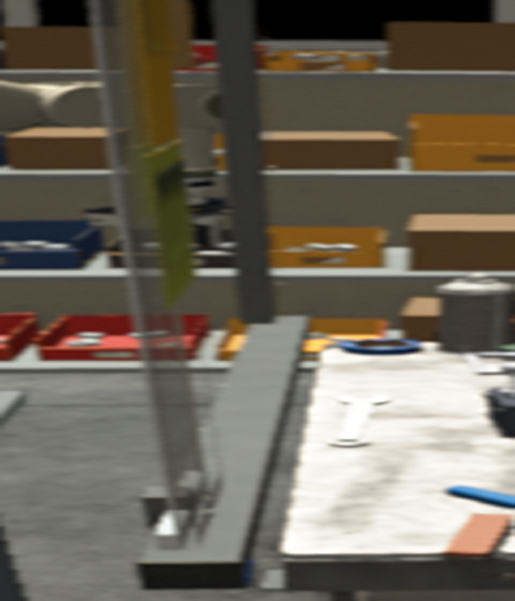

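Run:
```python
from h import *
t=load("top0"); s=load("side0"); w=load("wrist0")
print(ray(w,0,0)[0],ray(w,320,240)[1])
for p in [(.242,.549,.218),(0,0,0),(.242,.549,.5)]: print(p,proj(s,p),proj(w,p))
for y in np.arange(-.3,1.0,.1): print(round(y,2),[proj(w,(.33,y,z))[0].round(0) for z in (.05,.3)])
im=cv2.imread("pics/side0.png"); 
cv2.imwrite("pics/s4.png",cv2.resize(im[0:150,190:260],None,fx=4*2.5,fy=4,interpolation=cv2.INTER_CUBIC))
cv2.imwrite("pics/s5.png",cv2.resize(im[150:300,190:260],None,fx=4*2.5,fy=4,interpolation=cv2.INTER_CUBIC))
cv2.imwrite("pics/s6.png",cv2.resize(im[280:420,190:260],None,fx=4*2.5,fy=4,interpolation=cv2.INTER_CUBIC))
```

```text
[0.16768462 0.58217819 0.38332079] [ 0.27073203 -0.12131761 -0.95500517]
(0.242, 0.549, 0.218) [[221.25317977 174.02762495]] [[319.95639562 294.48732423]]
(0, 0, 0) [[127.27358022 295.57485883]] [[-206.05167133  208.99224407]]
(0.242, 0.549, 0.5) [[218.24731386  98.81938568]] [[ 321.63405017 -199.49177256]]
-0.3 [array([-224.,  522.]), array([-772.,  915.])]
-0.2 [array([-170.,  500.]), array([-694.,  894.])]
-0.1 [array([-113.,  478.]), array([-605.,  871.])]
0.0 [array([-52., 454.]), array([-505.,  844.])]
0.1 [array([ 12., 428.]), array([-389.,  814.])]
0.2 [array([ 80., 401.]), array([-256.,  778.])]
0.3 [array([153., 373.]), array([-102.,  736.])]
0.4 [array([230., 342.]), array([ 80., 687.])]
0.5 [array([312., 309.]), array([296., 627.])]
0.6 [array([399., 275.]), array([555., 555.])]
0.7 [array([493., 237.]), array([869., 467.])]
0.8 [array([593., 198.]), array([1255.,  356.])]
0.9 [array([700., 155.]), array([1729.,  217.])]
```

View pics/s4.png

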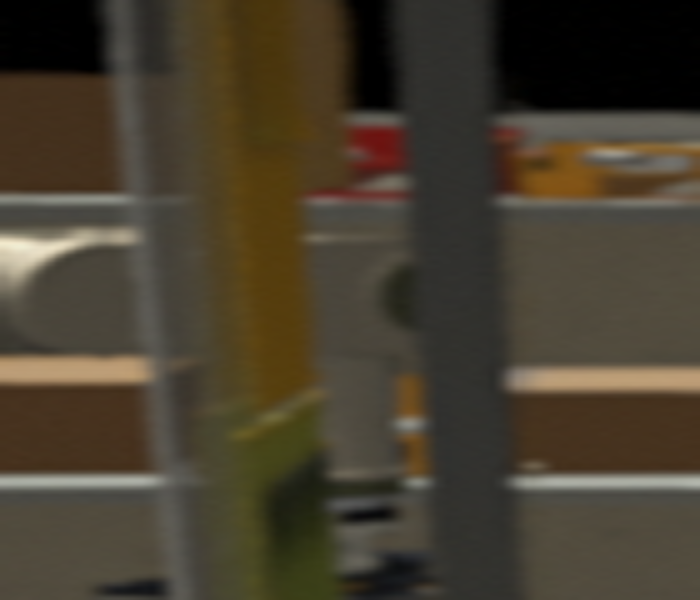

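View pics/s5.png

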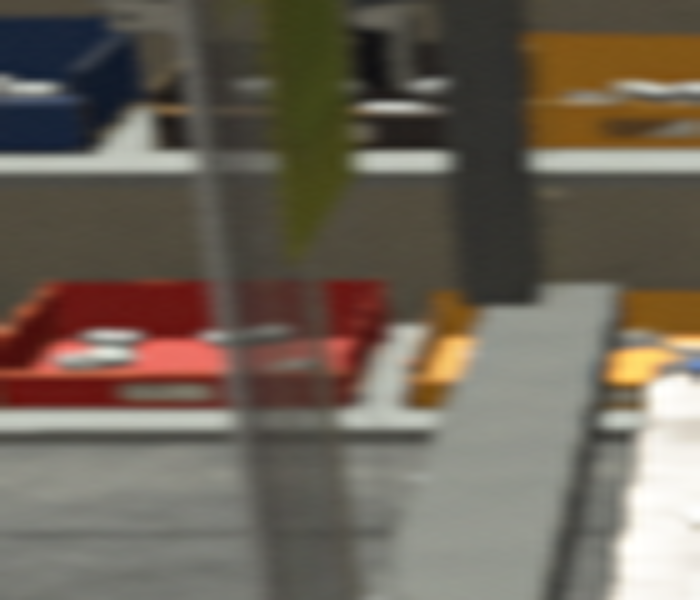

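View pics/s6.png

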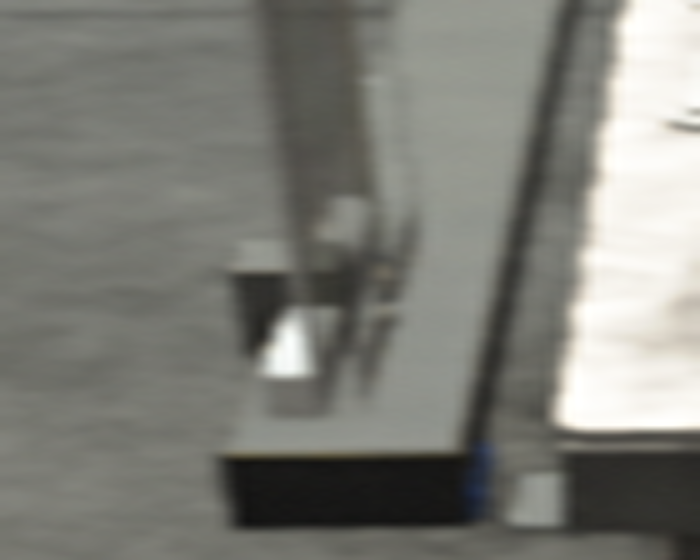

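The clear sheet projects to y ≈ -0.3 to -0.5, on the far right. A dark post stands at about x = 0.32, y = 0.44, between the arm and the work. I'll check the post in an enlarged wrist view.

Run:
```python
from h import *
w=load("wrist0")
im=cv2.imread("pics/wrist0.png"); 
cv2.imwrite("pics/w1.png",cv2.resize(im[190:480,60:480],None,fx=1.9,fy=1.9,interpolation=cv2.INTER_CUBIC))
```

```text
(no output)
```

View pics/w1.png

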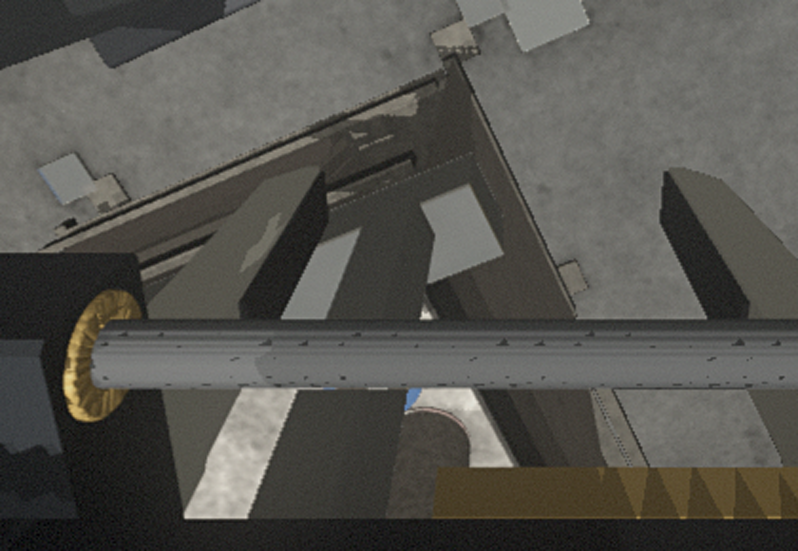

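Run:
```python
from h import *
w=load("wrist0"); s=load("side0")
for p in [(470,185),(503,255),(433,235),(420,200),(330,310),(360,230)]:
    q=(60+p[0]/1.9,190+p[1]/1.9); print(p,q,onz(w,*q,.047).round(3))
for p in [(237,225),(244,225),(244.5,221),(252,221)]: print("side",p,onz(s,*p,.047).round(3))
for p in [(227.5,335),(219.5,360),(213,394),(237,394)]: print("side sheet",p,onz(s,*p,.05).round(3))
```

```text
(470, 185) (307.36842105263156, 287.36842105263156) [0.306 0.506 0.047]
(503, 255) (324.7368421052632, 324.2105263157895) [0.354 0.505 0.047]
(433, 235) (287.89473684210526, 313.6842105263158) [0.326 0.473 0.047]
(420, 200) (281.0526315789474, 295.2631578947369) [0.303 0.476 0.047]
(330, 310) (233.6842105263158, 353.1578947368421) [0.346 0.396 0.047]
(360, 230) (249.47368421052633, 311.0526315789474) [0.306 0.437 0.047]
side (237, 225) [0.303 0.451 0.047]
side (244, 225) [0.329 0.451 0.047]
side (244.5, 221) [0.329 0.493 0.047]
side (252, 221) [0.358 0.493 0.047]
side sheet (227.5, 335) [ 0.324 -0.29   0.05 ]
side sheet (219.5, 360) [ 0.313 -0.39   0.05 ]
side sheet (213, 394) [ 0.31  -0.507  0.05 ]
side sheet (237, 394) [ 0.359 -0.508  0.05 ]
```

The scene is clear enough to start. A post stands at (0.32, 0.455), and the sheet edge is at about (0.33, -0.29). The pull is at (0.490, 0.103, 0.087) with yaw about 0.06, and the toggle leans left. Plan: draw in, swing right inside the post, then extend.

```bash
cat >> h.py <<'E'
from scipy.spatial.transform import Rotation as Ro
def want(yawy): # tool down, tool y at world angle yawy
    y=np.array([np.cos(yawy),np.sin(yawy),0]); z=np.array([0,0,-1.]); x=np.cross(y,z)
    return Ro.from_matrix(np.stack([x,y,z],1))
def plan(st,targets):
    R=Ro.from_rotvec(st["orientation"]); p=np.array(st["tool_pos"])
    print("now",p.round(4),"yaw",np.degrees(np.arctan2(*R.as_matrix()[[1,0],1])).round(2),"f",np.array(st["force"]).round(2),"t",st["t"],"open",st["opening"])
    for q,yw in targets:
        d=R.inv().apply(np.array(q)-p)/.1; r=(R.inv()*want(yw)).as_rotvec()/np.pi
        print(q,"->",d.round(3),r.round(3))
E
python3 - <<'E'
from plant import *
from h import *
st=read_state(); D=np.radians
pol=lambda r,a,z:(r*np.cos(D(a)),r*np.sin(D(a)),z)
plan(st,[(pol(.51,62.5,.23),D(66)),])
E
```

```text
now [0.2416 0.5487 0.2178] yaw 66.23 f [0.02 0.27 0.38] t 0.15 open 0.09327356899058922
(np.float64(0.23549179274986726), np.float64(0.45237552492089306), 0.23) -> [-0.333 -0.907 -0.121] [-0.    -0.     0.001]
```

Request:
move_arm:
  series:
    - [0,-0.4,0,0,0,0,0]
    - [0,-0.9,0,0,0,0,0]
    - [0,-1,-0.1,0,0,0,0]
    - [0,-1,-0.1,0,0,0,0]
  squeeze: 20

```text
t: 0.55
tool_pos: [0.2009, 0.4565, 0.2291]
orientation: [0.647, 3.074, 0.001]
force: [0.7, 1.2, 0.6]
opening: 0.0658
```

Request:
move_arm:
  series:
    - [0,-0.4,0,0,0,0,0]
    - [0,-0.9,0,0,0,0,0]
    - [0,-1,-0.1,0,0,0,0]
    - [0,-1,-0.1,0,0,0,0]

```text
t: 0.95
tool_pos: [0.1615, 0.3665, 0.2401]
orientation: [0.647, 3.073, 0.005]
force: [-0.4, -0.1, 0.7]
opening: 0.0468
```

Run:
```python
from plant import *
from h import *
st=read_state(); D=np.radians
print(st["q"].round(2))
pol=lambda r,a,z:(r*np.cos(D(a)),r*np.sin(D(a)),z)
plan(st,[(pol(.39,a,.24),D(a)) for a in (60,54)])
```

```text
[ 1.03 -0.45  1.97  0.    1.62 -0.13]
now [0.1615 0.3665 0.2401] yaw 66.22 f [-0.36 -0.06  0.74] t 0.95 open 0.046809144220605906
(np.float64(0.19500000000000006), np.float64(0.3377499074759311), 0.24) -> [-0.422 -0.128  0.001] [0.001 0.    0.035]
(np.float64(0.22923624839406453), np.float64(0.3155166278062295), 0.24) -> [-0.825 -0.194  0.001] [0.001 0.    0.068]
```

Request:
move_arm:
  series:
    - [-0.3,-0.04,0,0,0,0.026,0]
    - [-0.65,-0.1,0,0,0,0.052,0]
    - [-0.97,-0.2,0,0,0,0.078,0]

```text
t: 1.25
tool_pos: [0.2442, 0.3097, 0.2392]
orientation: [1.021, 2.97, 0.003]
force: [-0.5, 1.1, -0.2]
opening: 0.0465
```

Request:
move_arm:
  series:
    - [-0.3,0,0,0,0,0.026,0]
    - [-0.65,-0.05,0,0,0,0.052,0]
    - [-0.97,-0.12,0,0,0,0.078,0]

```text
t: 1.55
tool_pos: [0.3139, 0.2398, 0.2391]
orientation: [1.378, 2.822, 0.002]
force: [1.7, 0.4, -1.0]
opening: 0.0464
```

Request:
move_arm:
  series:
    - [-0.3,0,0,0,0,0.026,0]
    - [-0.65,-0.05,0,0,0,0.052,0]
    - [-0.97,-0.12,0,0,0,0.078,0]
    - [-0.97,-0.12,0,0,0,0.078,0]
    - [-0.97,-0.12,0,0,0,0.078,0]

```text
t: 2.05
tool_pos: [0.3631, 0.1562, 0.2389]
orientation: [1.71, 2.635, 0.001]
force: [0.1, 1.3, -0.5]
opening: 0.0466
```

Run:
```python
from plant import *
from h import *
st=read_state(); D=np.radians
print(st["q"].round(2))
plan(st,[((.42,.115,.2),.062),((.488,.103,.19),.062)])
c=read_camera("wrist"); cv2.imwrite("pics/w2.png",c["frame"][:,:,::-1]); pickle.dump(c,open("wrist2.pkl","wb"))
```

```text
[ 0.28 -0.46  1.98  0.    1.62 -0.14]
now [0.3631 0.1562 0.2389] yaw 24.05 f [ 0.1   1.29 -0.48] t 2.05 open 0.046623779315669495
(0.42, 0.115, 0.2) -> [-0.608  0.351  0.389] [ 0.    -0.     0.114]
(0.488, 0.103, 0.19) -> [-0.995  0.923  0.489] [ 0.    -0.     0.114]
```

View pics/w2.png

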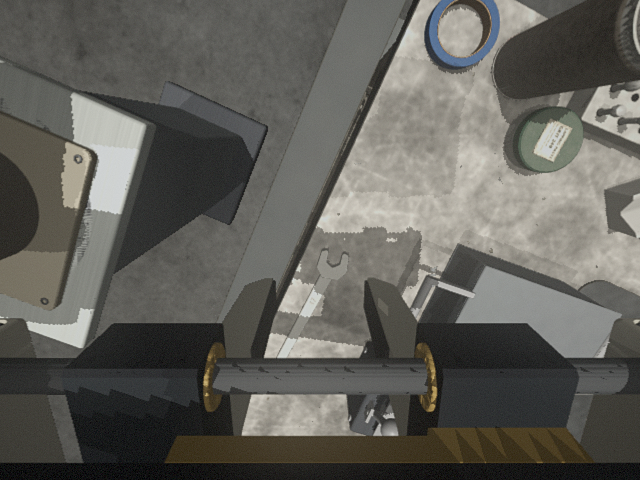

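The wrist view shows the pull frame ahead at about (430,295) and the wrench at (315,300), well clear. Moving above the pull.

Request:
move_arm:
  series:
    - [-0.4,0.3,0.1,0,0,0.04,0]
    - [-0.75,0.65,0.3,0,0,0.08,0]
    - [-1,0.92,0.49,0,0,0.114,0]
    - [-1,0.92,0.49,0,0,0.114,0]
    - [-1,0.92,0.49,0,0,0.114,0]

```text
t: 2.6
tool_pos: [0.4861, 0.1035, 0.1881]
orientation: [-2.146, -2.291, 0.004]
force: [-0.6, 1.4, 0.4]
opening: 0.0467
```

Run:
```python
from plant import *
from h import *
st=read_state()
plan(st,[((.489,.103,.11),.062),((.489,.103,.068),.062)])
for n in ("wrist","side"):
  c=read_camera(n); cv2.imwrite(f"pics/{n}3.png",c["frame"][:,:,::-1]); pickle.dump(c,open(n+"3.pkl","wb"))
  if n=="side": cv2.imwrite("pics/s3c.png",cv2.resize(c["frame"][180:320,230:380,::-1],None,fx=5,fy=4.2,interpolation=cv2.INTER_CUBIC))
w=load("wrist3");print(proj(w,[(.4878,.15,.087),(.4929,.0575,.087),(.513,-.002,.128)]))
```

```text
now [0.4861 0.1035 0.1881] yaw 3.73 f [-0.64  1.42  0.43] t 2.6 open 0.04667439455140378
(0.489, 0.103, 0.11) -> [-0.007  0.032  0.781] [-0.001 -0.     0.001]
(0.489, 0.103, 0.068) -> [-0.007  0.033  1.201] [-0.001 -0.     0.001]
[[326.18391668 180.66593741]
 [324.72848249 290.60208364]
 [345.66968103 384.06661943]]
```

View pics/wrist3.png

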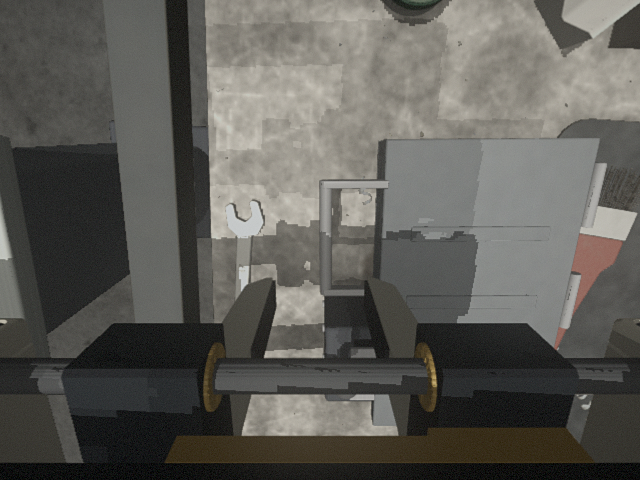

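View pics/s3c.png

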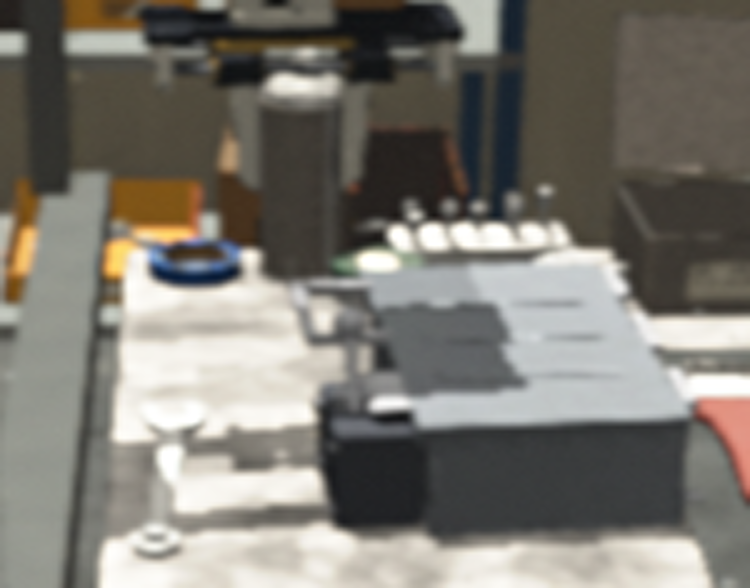

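The bar sits at (325, 180–293) in the wrist view, matching the prediction within 3 px. Descending around it.

Request:
move_arm:
  series:
    - [0,0.04,0.4,0,0,0,0]
    - [0,0.04,0.7,0,0,0,0]
    - [0,0.04,0.9,0,0,0,0]
    - [0,0.04,1,0,0,0,0]
    - [0,0.04,1,0,0,0,0]

```text
t: 3.2
tool_pos: [0.4898, 0.1034, 0.0899]
orientation: [2.149, 2.292, 0.0]
force: [0.3, -0.2, 0.3]
opening: 0.0461
```

Request:
move_arm:
  series:
    - [0,0,0.1,0,0,0,0]
    - [0,0,0.2,0,0,0,0]
    - [0,0,0.2,0,0,0,0]
    - [0,0,0.2,0,0,0,0]

```text
t: 3.6
tool_pos: [0.4904, 0.1026, 0.0696]
orientation: [-2.151, -2.29, 0.0]
force: [-0.9, 0.4, 0.5]
opening: 0.0464
```

Request:
move_arm:
  series:
    - [0,0,0,0,0,0,-0.3]
    - [0,0,0,0,0,0,-0.5]
    - [0,0,0,0,0,0,-0.6]
    - [0,0,0,0,0,0,-0.7]
    - [0,0,0,0,0,0,-0.7]
    - [0,0,0,0,0,0,-0.7]
  squeeze: 15

```text
t: 4.2
tool_pos: [0.4905, 0.1026, 0.0697]
orientation: [2.151, 2.29, 0.0]
force: [0.3, 0.0, -0.2]
opening: 0.0142
```

Run:
```python
from plant import *
from h import *
st=read_state()
plan(st,[])
for n in ("wrist","side"):
  c=read_camera(n); cv2.imwrite(f"pics/{n}4.png",c["frame"][:,:,::-1]); pickle.dump(c,open(n+"4.pkl","wb"))
  if n=="side": cv2.imwrite("pics/s4c.png",cv2.resize(c["frame"][180:320,230:380,::-1],None,fx=5,fy=4.2,interpolation=cv2.INTER_CUBIC))
```

```text
now [0.4905 0.1026 0.0697] yaw 3.59 f [ 0.27  0.05 -0.17] t 4.2 open 0.014195832880622206
```

View pics/wrist4.png

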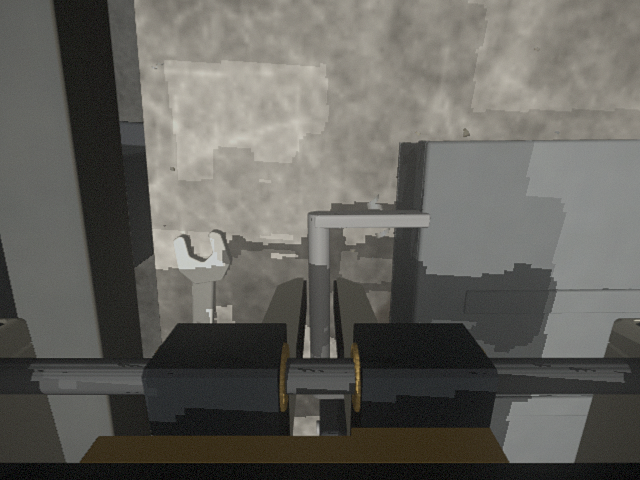

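View pics/s4c.png

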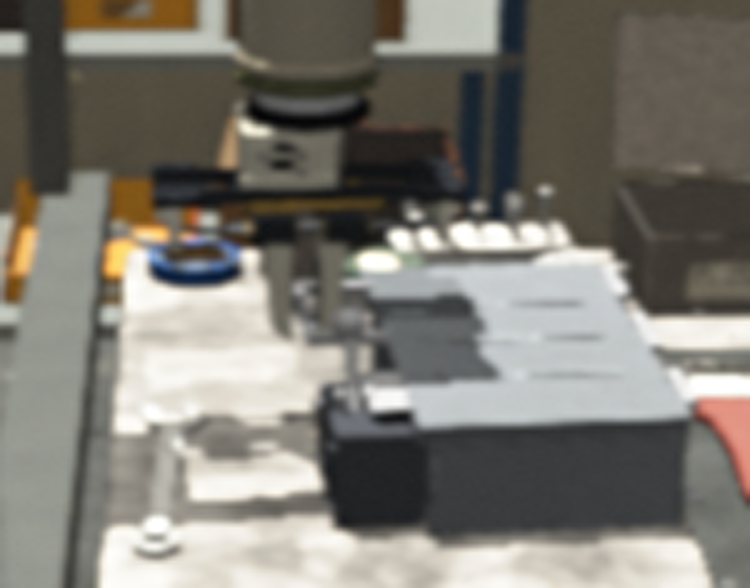

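The bar is centred between the fingers, at (320,280) in the wrist view. Closing on it.

Request:
move_arm:
  series:
    - [0,0,0,0,0,0,-0.9]
    - [0,0,0,0,0,0,-1]
    - [0,0,0,0,0,0,-1]
    - [0,0,0,0,0,0,-1]
  squeeze: 15

```text
t: 4.7
tool_pos: [0.4904, 0.1026, 0.0696]
orientation: [-2.151, -2.29, 0.0]
force: [-1.5, 0.6, 0.4]
opening: 0.0098
```

Request:
move_arm:
  series:
    - [0,0,-0.03,0,0,0,-1]
    - [0,0,-0.06,0,0,0,-1]
    - [0,0,-0.06,0,0,0,-1]

```text
t: 5.0
tool_pos: [0.4905, 0.1026, 0.0759]
orientation: [-2.151, -2.29, 0.0]
force: [0.0, 0.7, -3.9]
opening: 0.0092
```

Request:
move_arm:
  series:
    - [0,0,-0.03,0,0,0,-1]
    - [0,0,-0.05,0,0,0,-1]
    - [0,0,-0.05,0,0,0,-1]

```text
t: 5.3
tool_pos: [0.4907, 0.1026, 0.081]
orientation: [2.15, 2.29, 0.0]
force: [2.7, 0.7, -3.3]
opening: 0.0097
```

Request:
move_arm:
  series:
    - [0,0,-0.02,0,0,0,-1]
    - [0,0,-0.03,0,0,0,-1]
    - [0,0,-0.03,0,0,0,-1]

```text
t: 5.6
tool_pos: [0.4909, 0.1026, 0.084]
orientation: [2.15, 2.29, 0.001]
force: [3.8, -0.4, -3.5]
opening: 0.0092
```

The tug has passed the 10 mm play (14 mm so far) with only about 3.5 N, which points to a free lid. I'll raise a little more along the arc to be sure.

Request:
move_arm:
  series:
    - [0,0.01,-0.05,0,0,0,-1]
    - [0,0.02,-0.1,0,0,0,-1]
    - [0,0.02,-0.1,0,0,0,-1]

```text
t: 5.9
tool_pos: [0.4918, 0.1027, 0.0939]
orientation: [-2.15, -2.289, 0.002]
force: [-1.4, -0.4, -2.9]
opening: 0.0094
```

Run:
```python
from plant import *
from h import *
st=read_state()
plan(st,[])
for n in ("wrist","side"):
  c=read_camera(n); cv2.imwrite(f"pics/{n}5.png",c["frame"][:,:,::-1]); pickle.dump(c,open(n+"5.pkl","wb"))
  if n=="side": cv2.imwrite("pics/s5c.png",cv2.resize(c["frame"][180:320,230:380,::-1],None,fx=5,fy=4.2,interpolation=cv2.INTER_CUBIC))
```

```text
now [0.4918 0.1027 0.0939] yaw 3.6 f [-1.44 -0.38 -2.95] t 5.9 open 0.009351316413742579
```

View pics/s5c.png

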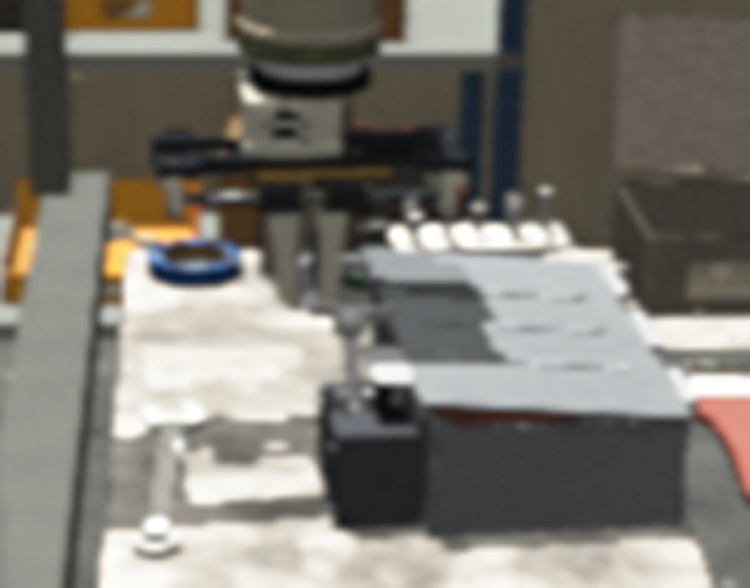

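The red interior shows in the gap at about (500,415). The rise is 24 mm at a steady 3 N, far past the caught play, so the lid is free. The toggle must stay as it is. Lifting along the arc.

Request:
move_arm:
  series:
    - [0,0.03,-0.16,0,0,0,-1]
    - [0,0.05,-0.26,0,0,0,-1]
    - [0,0.08,-0.36,0,0,0,-1]
    - [0,0.11,-0.45,0,0,0,-1]
    - [0,0.15,-0.55,0,0,0,-1]
    - [0,0.19,-0.64,0,0,0,-1]
    - [0,0.23,-0.73,0,0,0,-1]
    - [0,0.23,-0.73,0,0,0,-1]

```text
t: 6.8
tool_pos: [0.5145, 0.1043, 0.1678]
orientation: [-2.149, -2.289, 0.003]
force: [-10.6, -0.2, 2.6]
opening: 0.0095
```

Run:
```python
from plant import *
from h import *
st=read_state()
b=np.array([.4905,.1026,.0696]);u=np.array([np.cos(.063),np.sin(.063),0])
plan(st,[(b+.203*(1-np.cos(a))*u+[0,0,.203*np.sin(a)],.063) for a in (.55,.6,.65,.7,.75,.78)])
c=read_camera("side"); cv2.imwrite("pics/s6c.png",cv2.resize(c["frame"][140:320,230:380,::-1],None,fx=4,fy=3.3,interpolation=cv2.INTER_CUBIC))
```

```text
now [0.5145 0.1043 0.1678] yaw 3.61 f [-10.62  -0.17   2.59] t 6.8 open 0.009485391443072538
[0.52037813 0.10448482 0.17570551] -> [-0.002  0.059 -0.079] [-0.001 -0.    -0.   ]
[0.52588653 0.10483231 0.18422242] -> [-0.002  0.114 -0.164] [-0.001 -0.    -0.   ]
[0.53181287 0.10520616 0.19245284] -> [-0.002  0.173 -0.247] [-0.001 -0.    -0.   ]
[0.53814233 0.10560544 0.20037619] -> [-0.002  0.236 -0.326] [-0.001 -0.    -0.   ]
[0.54485911 0.10602916 0.20797267] -> [-0.002  0.303 -0.402] [-0.001 -0.    -0.   ]
[0.54906813 0.10629468 0.21236572] -> [-0.002  0.345 -0.446] [-0.001 -0.    -0.   ]
```

View pics/s6c.png

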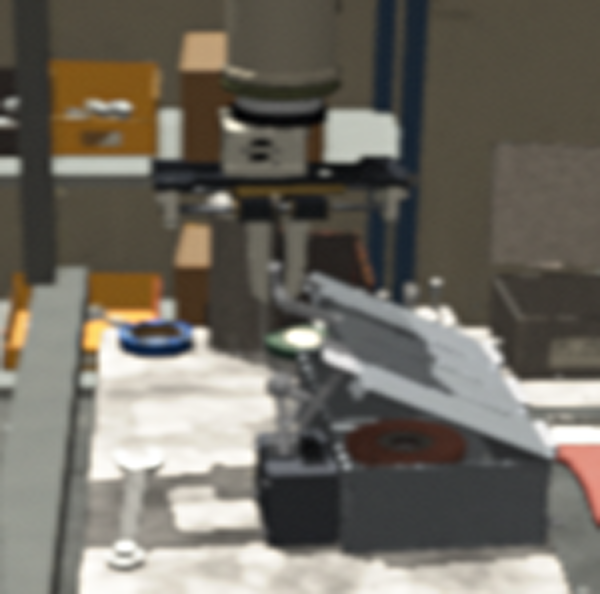

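The lid is open about 0.5 rad, with the brown disc visible. The -10.6 N along x suggests I'm slightly too close to the hinge, so I'll ease back by about 1 mm.

Request:
move_arm:
  series:
    - [0,-0.01,0,0,0,0,-1]
    - [0,-0.01,0,0,0,0,-1]

```text
t: 7.05
tool_pos: [0.5138, 0.1043, 0.1666]
orientation: [-2.15, -2.289, 0.001]
force: [-5.8, 0.7, -0.3]
opening: 0.0087
```

Request:
move_arm:
  series:
    - [0,0.05,-0.09,0,0,0,-1]
    - [0,0.11,-0.17,0,0,0,-1]
    - [0,0.11,-0.17,0,0,0,-1]

```text
t: 7.35
tool_pos: [0.5251, 0.1051, 0.1859]
orientation: [-2.15, -2.289, 0.001]
force: [-15.0, 0.8, 6.8]
opening: 0.0093
```

Run:
```python
from plant import *
from h import *
st=read_state(); plan(st,[]); print(st["wrist_torque"].round(2))
c=read_camera("side"); cv2.imwrite("pics/s7c.png",cv2.resize(c["frame"][190:270,270:350,::-1],None,fx=7,fy=7,interpolation=cv2.INTER_CUBIC)); pickle.dump(c,open("side7.pkl","wb"))
c=read_camera("wrist"); cv2.imwrite("pics/w7.png",c["frame"][:,:,::-1])
c=read_camera("top"); cv2.imwrite("pics/t7.png",cv2.resize(c["frame"][160:268,210:350,::-1],None,fx=5.5,fy=5.5,interpolation=cv2.INTER_CUBIC))
```

```text
now [0.5251 0.1051 0.1859] yaw 3.61 f [-15.05   0.8    6.83] t 7.35 open 0.009310779207557417
[-0.03  2.65 -0.01]
```

View pics/s7c.png

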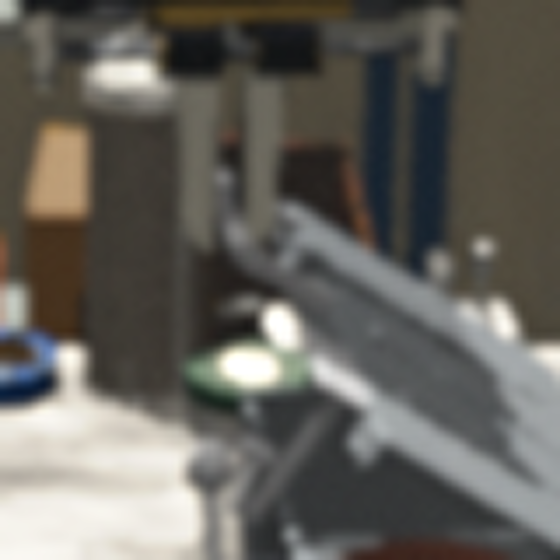

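View pics/w7.png

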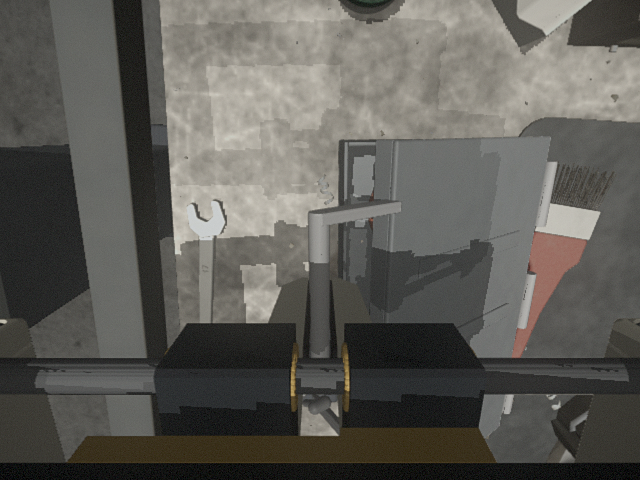

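View pics/t7.png

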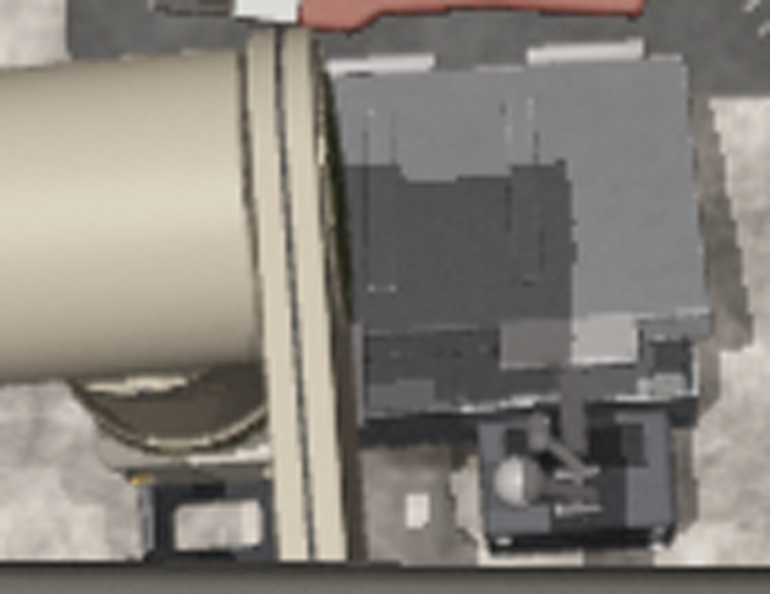

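Run:
```python
from h import *
c=load("side7")
yaw=.063;o=np.array([.618,.0555,0])
# case origin from pull
u=np.array([np.cos(yaw),np.sin(yaw),0]);v=np.array([-u[1],u[0],0])
pull0=np.array([.4905,.103,.087]); H=pull0+.203*u
f=lambda P:((P-[270,190])*7).round(0)
for a in (.55,.6,.65):
  for r,s in [(.203,-.047),(.203,.047),(.158,-.047),(.158,.047),(.158,-.18),(.158,.08)]:
    P=H-r*np.cos(a)*u+np.array([0,0,r*np.sin(a)])+s*v
    print(a,r,s,P.round(3),f(proj(c,P)[0]))
tcp=np.array([.5251,.1051,.1859]);print("tcp",f(proj(c,tcp)[0]),"grasp",f(proj(c,tcp+[0,0,.019])[0]))
```

```text
0.55 0.203 -0.047 [0.523 0.058 0.193] [224. 261.]
0.55 0.203 0.047 [0.517 0.152 0.193] [199. 184.]
0.55 0.158 -0.047 [0.562 0.06  0.17 ] [312. 310.]
0.55 0.158 0.047 [0.556 0.154 0.17 ] [282. 230.]
0.55 0.158 -0.18 [ 0.57  -0.072  0.17 ] [360. 438.]
0.55 0.158 0.08 [0.554 0.187 0.17 ] [273. 205.]
0.6 0.203 -0.047 [0.529 0.058 0.202] [237. 242.]
0.6 0.203 0.047 [0.523 0.152 0.202] [212. 166.]
0.6 0.158 -0.047 [0.566 0.061 0.176] [322. 295.]
0.6 0.158 0.047 [0.56  0.154 0.176] [292. 216.]
0.6 0.158 -0.18 [ 0.574 -0.072  0.176] [371. 423.]
0.6 0.158 0.08 [0.558 0.187 0.176] [282. 191.]
0.65 0.203 -0.047 [0.535 0.059 0.21 ] [252. 224.]
0.65 0.203 0.047 [0.529 0.153 0.21 ] [225. 148.]
0.65 0.158 -0.047 [0.571 0.061 0.183] [334. 281.]
0.65 0.158 0.047 [0.565 0.155 0.183] [303. 203.]
0.65 0.158 -0.18 [ 0.579 -0.072  0.183] [383. 408.]
0.65 0.158 0.08 [0.563 0.188 0.183] [293. 178.]
tcp [222. 237.] grasp [222. 196.]
```

The geometry projects consistently (θ about 0.58) with the fingers clear of the lid edge. I'll ease 2–3 mm outward to relieve the radial push.

Request:
move_arm:
  series:
    - [0,-0.02,-0.01,0,0,0,-1]
    - [0,-0.02,-0.01,0,0,0,-1]
    - [0,-0.02,-0.01,0,0,0,-1]

```text
t: 7.8
tool_pos: [0.5244, 0.105, 0.1851]
orientation: [2.15, 2.289, 0.003]
force: [3.5, 3.7, -6.3]
opening: 0.0095
```

Request:
move_arm:
  series:
    - [0,0.06,-0.08,0,0,0,-1]
    - [0,0.12,-0.15,0,0,0,-1]
    - [0,0.12,-0.15,0,0,0,-1]

```text
t: 8.1
tool_pos: [0.5365, 0.1058, 0.2017]
orientation: [2.15, 2.29, 0.002]
force: [-5.3, 3.7, 0.6]
opening: 0.0089
```

Request:
move_arm:
  series:
    - [0,0.04,-0.06,0,0,0,-1]
    - [0,0.09,-0.11,0,0,0,-1]
    - [0,0.09,-0.11,0,0,0,-1]
    - [0,0.09,-0.11,0,0,0,-1]
    - [0,0.09,-0.11,0,0,0,-1]
    - [0,0.09,-0.11,0,0,0,-1]

```text
t: 8.7
tool_pos: [0.5445, 0.1064, 0.2113]
orientation: [-2.15, -2.29, -0.0]
force: [-3.3, 4.7, -0.9]
opening: 0.0094
```

Run:
```python
from plant import *
from h import *
st=read_state(); plan(st,[]); print(st["wrist_torque"].round(2))
print("theta by z",np.arcsin((st["tool_pos"][2]-.0696)/.203))
c=read_camera("side"); cv2.imwrite("pics/s8c.png",cv2.resize(c["frame"][150:330,230:400,::-1],None,fx=4,fy=3.3,interpolation=cv2.INTER_CUBIC))
c=read_camera("wrist"); cv2.imwrite("pics/w8.png",c["frame"][:,:,::-1])
```

```text
now [0.5445 0.1064 0.2113] yaw 3.61 f [-3.26  4.73 -0.85] t 8.7 open 0.00939151948172309
[0.75 0.64 0.03]
theta by z 0.7724542605770436
```

View pics/s8c.png

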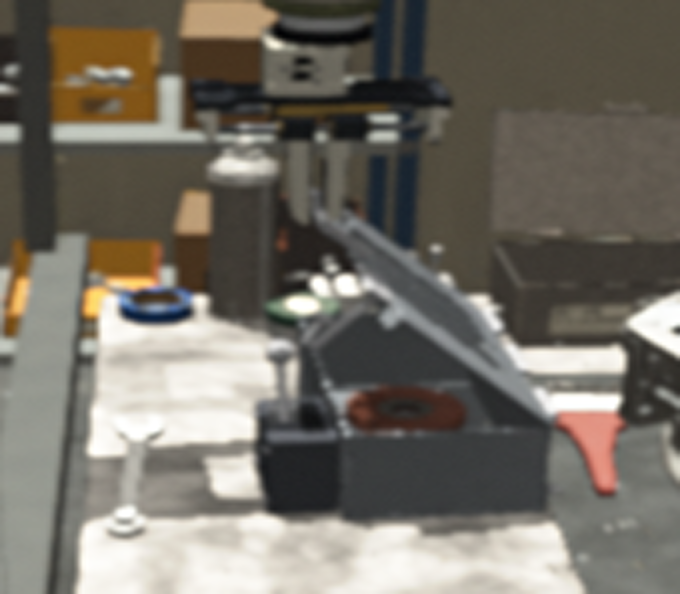

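View pics/w8.png

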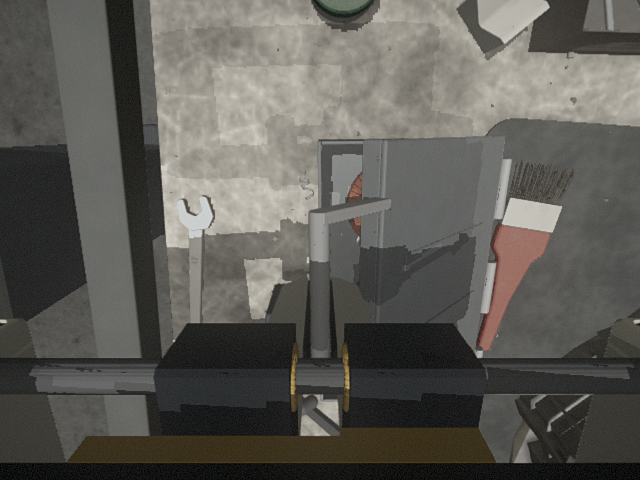

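The lid is at about 0.77 rad, the disc is visible at (405,408), the bar is between the fingers and the bystanders are in place. Holding briefly to check it stays steady.

Request:
move_arm:
  series:
    - [0,0,0,0,0,0,-1]
    - [0,0,0,0,0,0,-1]
    - [0,0,0,0,0,0,-1]
    - [0,0,0,0,0,0,-1]
    - [0,0,0,0,0,0,-1]
    - [0,0,0,0,0,0,-1]
    - [0,0,0,0,0,0,-1]
    - [0,0,0,0,0,0,-1]

```text
t: 9.6
tool_pos: [0.5445, 0.1063, 0.2113]
orientation: [-2.15, -2.29, -0.0]
force: [-3.2, 5.0, -1.1]
opening: 0.0095
```

Run:
```python
from plant import *
import numpy as np
st=read_state(); print(st["tool_pos"],st["force"],abs(st["dq"]).max(),st["opening"],st["t"])
if abs(st["tool_pos"][2]-.2113)<.003: print(close_job())
```

```text
[0.54447707 0.1063473  0.21129487] [-3.22607988  5.00442748 -1.10571191] 0.002197731736981986 0.009512995771632372 9.6
the job is handed in; nothing more can be done
None
```

I tugged the lid up by its pull bar before going near the toggle, and it was free. It rose 24 mm, well past the 10 mm play, on a steady 3 N or so with no hard stop. I left the toggle alone and lifted the lid along its arc.

**Last checks:**
- The job is handed in at t = 9.6 s. The lid stands at about 0.77 rad (44°), worked out from the gripper height and consistent with the side picture.
- The fingers are closed on the bar at 9.5 mm opening with 15 N grip. The tool did not move over a 0.8 s hold.
- The bystanders in view looked undisturbed.

**What disagreed:**
- **Side force on the way up:** it reached about 15 N because my path ran slightly too close to the hinge. I eased it by a millimetre or two, leaving about 3 N of push along x and 5 N sideways at the end.
- **Guard sheet:** I measured its free edge at about y = -0.29, well to the right of the arm. What stood in the way was a post at about (0.32, 0.455), so I drew in and swung right inside it instead of swinging left as described.

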